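Move the charged battery pack from its charger to the cordless coffee grinder

ROBOT

A 6-joint arm with a two-finger parallel gripper is mounted at the origin on the work surface. World frame = base frame: x ahead of the robot, y to its left, z up, the work surface at z = 0. Lengths are in mm, angles in rad, forces in N, time in s.
With the tool pointing down it reaches from about 325 to 900 mm from the base axis. Payload 3.5 kg.
Tool frame: the origin (TCP) lies where the fingers leave the gripper's body, on its centre line; the fingertips stand 73 mm ahead of it and the grasp point (between the pads) lies 54 mm ahead of it; z points along the fingers, x is the direction in which the jaws open and shut, and the axes are right-handed (so a half turn about z gives the same grasp; the last joint's range is limited). The gripper opens to 85 mm and grips with 20 to 120 N. Pads are 22 mm wide; open, the fingers measure 114 mm over their backs; the gripper's body (76 mm by 85 mm) begins 54 mm behind the grasp point. The pads swing forward as they close: fully open they stand 13 mm farther back than shut.
Start: joints at [1.009, 0.276, -0.026, 1.268, 0, 1.467], TCP at [276.801, 560.36, 303.913] pointing down, gripper open.
Joint ranges: [-3.12, 3.12], [-0.85, 1.88], [-1.08, 1.24], [-1.95, 2.15], [-1.57, 1.53], [-3.14, 3.14]. Speed limits (rad/s): [2.57, 2.57, 3.14, 3.14, 3.14, 3.14].

INTERFACE

Orientations are given as a unit quaternion [w, x, y, z].
In Python, from workcell import state, optics, manip gives the robot as it stands.
- The arm moves only by the tool drive_tool, never from a script. Its argument "series" is text: rows parted by semicolons, each of 5 numbers parted by spaces: the opening, from 0 (shut) to 1 (fully open), then the shift along the tool's x, y, z in mm, then the turn about the tool's z in degrees. A call has exactly 5 rows; each row is the pose to reach, as a shift and turn from the pose commanded when the call began, along the tool's axes at that moment; what a row does not reach only later rows make up. A row lasts 1/12 s, in which the tool goes at most 41.7 mm and 7.16 degrees, less where a joint would pass 70% of its speed; a pose out of reach is approached as far as the arm can. A call with a gripper value outside its range is refused whole. The fingers move at their own pace and stop on an object; "newtons" is the grip in N (left out, the last holds). Time passes only in rows, so rows that repeat a pose let the fingers close, or fill a call up. It gives the time, the measured TCP pose, the force and the opening at its end, in the units of the state.
- state(): the state, without advancing time (a new reading comes with each control period).
- optics.get_image(name): name is "scene" or "top" or "wrist"; returns a dict with "color" (384x512x3 uint8, red, green, blue), "z_map" (384x512 float32, mm along the optical axis (not along the pixel's ray), 0 where there is no reading), "camera_matrix" (3x3 intrinsics, pixels), "k1" (the pictures are not rectified: a ray, as slopes to the right and down, at radius r is drawn at 1 + k1 r^2 times it, then the intrinsics apply), "world_from_camera" (4x4, takes a point from camera to world coordinates). Camera axes: x right, y down, z forward; pixel columns grow to the right and rows downward; lengths in mm; the calibration is good to about 2 mm. A picture is of the moment at which its call begins.
- manip.finish_job(): hands the job in, once; it reports no verdict.
The state is a dict: "time": time; "joint_pos": joint angles; "joint_velocities": joint speeds; "joint_torque": joint torques, N m; "tcp_pos": TCP position; "eef_rot": TCP orientation; "wrist_force": force on the tool from outside, world axes, zero at the start; "torque": the same for the moment, N m; "opening": finger opening in mm.
Only numpy, scipy, OpenCV 4.12 (cv2) and the standard library are available. Lean on these libraries where they do the work, as an engineer would, in place of code of your own. Each camera call takes 0.05 s, during which the arm holds its last target. There are 200 camera calls.

TASK

The grinder's battery is charged: press the charger's catch button so that the pack springs loose, slide the pack off the charger, and slide it into the rail of the coffee grinder until its catch clicks and holds it. Work gently, never forcing the pack, the rails or the catches, and leave the other things on the counter where they stand.

Things in the scene. Friction and masses are not known exactly. Their poses are not given: they have to be found in the camera images.
- charger: The charger: low metal rail fixed to the counter, a plain black 52 mm high box at its far end; the pack starts clicked home in it. Origin on the counter under the centre of a pack clicked home. +x: the way a pack slides in (roughly away from the robot), +y left, z up. Rail floor flat, 12 mm above the counter, 76 mm wide, x -128 to 42 mm. End stop face at x 41.5 mm, 62 mm high.
- charger_mouth (a point): Set-down point on the charger's rail floor, x -84 mm, 12 mm above the counter. A pack whose centre is over it, or farther out, is clear of the lips: it can be lifted off or set down there. Flared guides (24 mm above the counter) lead into the lips from x -51 to -32 mm.
- charger_lips (a point): Where the charger's walls and lips begin, x -32 mm, at lip-top height (25 mm above the counter), mid rail. From here to x 42 mm the pack's foot runs in a channel 63 mm wide, 9.5 mm high; opening between the lips 49 mm, width over the walls 75 mm. A pack cannot be lifted while under the lips.
- charger_button (a point): Top centre of the charger's catch button, a grey block 24 x 24 mm left of the rail (x 18, y 62 mm), top 26 mm above the counter when up. Pressed straight down it pulls the tooth down: 2 N at first, 3 to 6 N to let go at 5 to 7 mm; travel 9 mm to a hard stop. The pack then springs about 20 mm out by itself and the tooth cannot catch it again.
- charger_catch (a joint): Charger's catch, in metres: 0 = up (holding), grows as button or tooth goes down, 0.009 = hard stop; up to about 0.006 while a pack's foot lies on the tooth. The steel tooth is 6 mm high, with a ramp towards the mouth, at x -8 to 26 mm, and rises into a pocket under the pack's foot.
- charger_plunger (a joint): Steel spring plunger in the middle of the charger's end stop, in metres: 0 = pack home (pushes about 4.5 N), 0.020 = fully out (2.5 N). It drives the pack out along -x. The grinder has the same plunger.
- battery_mid (a point): Centre of the battery pack, 36 mm above its underside. Black block 80 mm long (x), 44 wide (y), 72 high, 0.25 to 0.4 kg; its lowest 8 mm are a foot 60 mm wide that runs under the lips. On a rail floor this point is 48 mm above the counter. Grip it across the 44 mm width at this height, clear above the lips. Both its ends are alike: either way round fits.
- grinder: Cordless coffee grinder, fixed: steel box 50 mm high, x 62 to 182 mm, round steel and glass hopper on it (radius 47 mm about x 140, up to 116 mm high). Rail, frame and origin as the charger's, but its stop, catch, button and plunger together sit anywhere from 15 mm nearer to 15 mm farther in x than there, so how far the pack goes in is not known: slide until it clicks.
- grinder_mouth (a point): Set-down point on the grinder's rail floor, x -84 mm, 12 mm above the counter; as at the charger.
- grinder_lips (a point): Where the grinder's walls and lips begin, x -32 mm, 25 mm above the counter; as at the charger. Sliding in takes 2 to 9 N (tooth from about 48 mm, plunger from 20 mm before home). The catch clicks about 3 mm before the end stop; 12 N or more means the stop is met, over 16 N is too hard on it. Let go, the pack is pushed back to the tooth and stays.
- grinder_catch (a joint): Grinder's catch, in metres: 0 = up, about 0.006 while the front of the pack's foot slides over the tooth (in the last 20 mm before home; it sinks gradually over the 28 mm before that), back near 0 when it has clicked into the pack's pocket.
- jar: Bystander: closed glass jar with a silver lid, 80 mm across, 125 mm high; origin under its centre.
- shaker: Bystander: white plastic sugar shaker, 68 mm across, 141 mm high; origin under its centre.
- saucer: Bystander: white ceramic saucer, 124 mm across, 14 mm high; origin under its centre.
Things that resemble listed ones, but are neither listed nor needed, are in the scene too. Of the things that look like the part that bears battery_mid, the middle-sized one is meant.

How it is judged:
By the outcome, as a careful person would: the job done as asked, in the order asked, and still so for the second after the job is handed in, with the robot touching nothing.
It also fails if it takes over 72 s, if anything falls off the work surface, if the arm or the gripper's body presses on something with over 40 N, if the wrist force passes 120 N, or if a joint passes its speed limit or range.

## Working session

There is one attempt and no reset: what is moved stays moved. The work goes in short steps, Python scripts to look and compute and a tool call to move; the robot and the scene stay as the last step left them, time stands still between calls to the robot, and variables do not carry over. Pictures are saved under pics/ and viewed, about 8 in all and at most 12, crops included, and the job is handed in when it is done.

Besides the shell and the picture viewer there is one more tool, called after "Call:" as name(argument=value, ...) on one line, values as JSON. drive_tool: Moves the arm, as the interface text tells. Its arguments: {"type":"object","properties":{"series":{"type":"string"},"newtons":{"type":"number"}},"required":["series"]}

```bash
mkdir -p pics; cat > h.py <<'E'
import numpy as np, cv2
from workcell import state, optics, manip
def grab(n):
    im=optics.get_image(n); return im
def save(im,fn,crop=None,scale=1):
    c=im["color"][:,:,::-1]
    if crop: c=c[crop[1]:crop[3],crop[0]:crop[2]]
    if scale!=1: c=cv2.resize(c,None,fx=scale,fy=scale,interpolation=cv2.INTER_CUBIC)
    cv2.imwrite("pics/"+fn,c)
def ray(im,u,v):
    K=im["camera_matrix"]; d=np.array([(u-K[0,2])/K[0,0],(v-K[1,2])/K[1,1]]); s=d.copy()
    for _ in range(20): s=d/(1+im["k1"]*(s@s))
    return np.array([s[0],s[1],1.])
def onplane(im,u,v,z):
    T=np.array(im["world_from_camera"]); d=T[:3,:3]@ray(im,u,v); o=T[:3,3]
    return o+d*(z-o[2])/d[2]
def atdepth(im,u,v):
    T=np.array(im["world_from_camera"]); return T[:3,:3]@(ray(im,u,v)*im["z_map"][int(v),int(u)])+T[:3,3]
def cloud(im):
    h,w=im["z_map"].shape; K=im["camera_matrix"]; T=np.array(im["world_from_camera"])
    u,v=np.meshgrid(np.arange(w),np.arange(h)); a=(u-K[0,2])/K[0,0]; b=(v-K[1,2])/K[1,1]; x,y=a,b
    for _ in range(20):
        f=1+im["k1"]*(x*x+y*y); x,y=a/f,b/f
    P=np.stack([x,y,np.ones_like(x)],-1)*im["z_map"][...,None]
    return P@T[:3,:3].T+T[:3,3]
E
python3 - <<'E'
from h import *
print({k:np.round(v,3) for k,v in state().items()})
a=grab("top");b=grab("scene")
c=np.hstack([a["color"],b["color"]])[:,:,::-1]
cv2.imwrite("pics/top.png",cv2.resize(a["color"][:,:,::-1],(768,576)))
cv2.imwrite("pics/scene.png",cv2.resize(b["color"][:,:,::-1],(768,576)))
print(a["camera_matrix"],a["k1"],np.round(a["world_from_camera"],2)); print(np.round(b["world_from_camera"],2))
E
```

```text
{'time': np.float64(0.0), 'joint_pos': array([ 1.009,  0.277, -0.028,  1.268,  0.   ,  1.467]), 'joint_velocities': array([-0.001,  0.001,  0.001, -0.   , -0.001, -0.002]), 'joint_torque': array([-1.0000e-03, -4.4551e+01,  2.9520e+01,  1.6000e-02, -0.0000e+00,
        0.0000e+00]), 'tcp_pos': array([276.471, 559.819, 302.715]), 'eef_rot': array([ 0.   ,  0.849,  0.528, -0.001]), 'wrist_force': array([1.319, 1.055, 0.759]), 'torque': array([ 0.022, -0.006, -0.006]), 'opening': np.float64(85.55)}
[[479.84608396   0.         258.66275448]
 [  0.         479.84608396 194.03317251]
 [  0.           0.           1.        ]] -0.07973348490461846 [[-1.00000e-02 -1.00000e+00  6.00000e-02  5.06040e+02]
 [-1.00000e+00  1.00000e-02  0.00000e+00 -9.23400e+01]
 [-0.00000e+00 -6.00000e-02 -1.00000e+00  1.14186e+03]
 [ 0.00000e+00  0.00000e+00  0.00000e+00  1.00000e+00]]
[[ 0.00000e+00  7.00000e-01 -7.20000e-01  1.30822e+03]
 [ 1.00000e+00  1.00000e-02  2.00000e-02 -1.06700e+02]
 [ 2.00000e-02 -7.20000e-01 -7.00000e-01  7.93960e+02]
 [ 0.00000e+00  0.00000e+00  0.00000e+00  1.00000e+00]]
```

View pics/top.png

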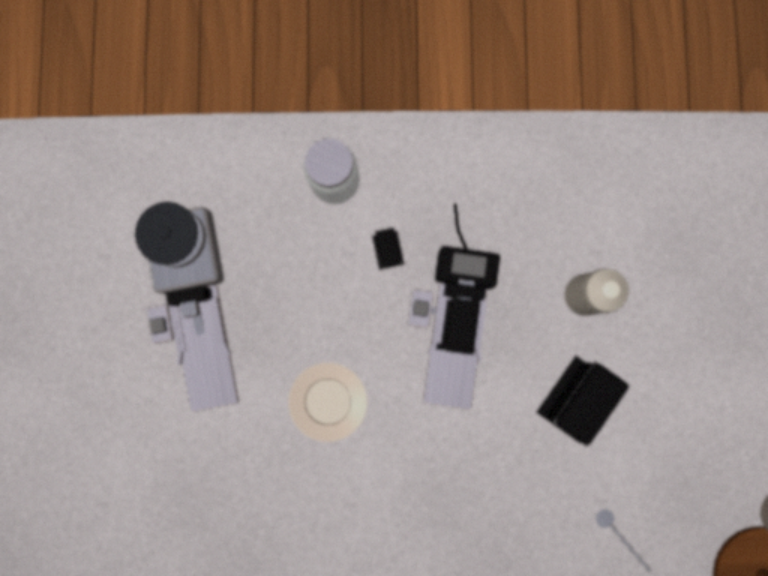

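View pics/scene.png

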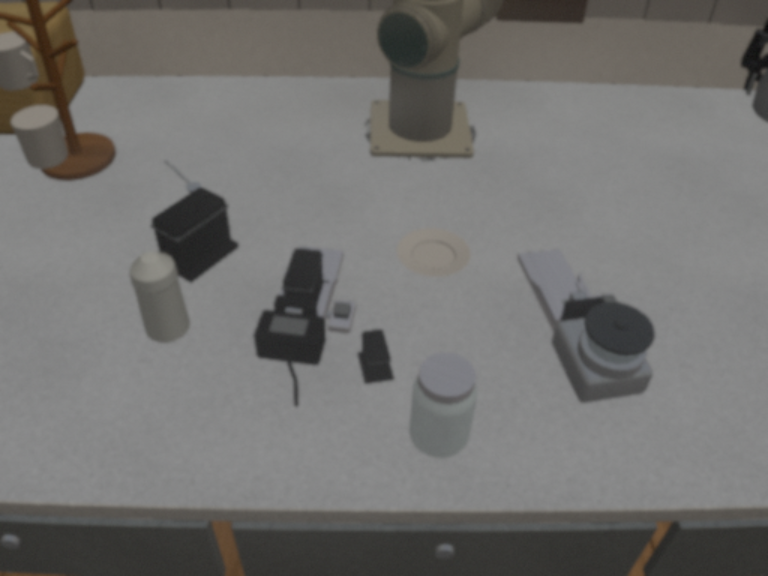

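Top view: the candidates for the pack are the small black block (388,248), the block in the charger (460,325) and the large block (583,400). The middle-sized one is the block in the charger. The charger's button is at (421,308). The grinder's rail is at (200,340) with its button at (158,326). Next I'll measure.

```bash
python3 - <<'E'
from h import *
a=grab("top");P=cloud(a)
def rect(name,u0,v0,u1,v1,zlo,zhi,zp=None):
    # box in 768x576 px
    s=1.5; m=np.zeros(P.shape[:2],bool); m[int(v0/s):int(v1/s),int(u0/s):int(u1/s)]=1
    m&=(P[...,2]>zlo)&(P[...,2]<zhi)&(a["z_map"]>0)
    n,l,st,_=cv2.connectedComponentsWithStats(m.astype(np.uint8)); 
    if n<2: print(name,"none");return
    k=1+np.argmax(st[1:,4]); q=P[l==k]
    r=cv2.minAreaRect(q[:,:2].astype(np.float32)); print(name,len(q),np.round(r[0],1),np.round(r[1],1),round(r[2],1),"z",np.round(np.median(q[:,2]),1))
z0=P[250:280,60:110,2]; print("table z",np.median(z0),z0.std())
rect("pack",435,285,490,360,72,95)
rect("chrail",415,350,490,412,6,20)
rect("chbutton",405,285,435,330,18,32)
rect("chbox",430,240,505,300,40,70)
rect("small",365,220,410,275,10,90)
rect("big",530,350,635,450,15,200)
rect("grrail",175,330,245,415,6,20)
rect("grbutton",145,300,172,345,18,32)
rect("grbox",140,200,225,300,35,70)
rect("jar",300,130,360,210,100,140)
rect("shaker",560,260,635,320,60,170)
E
```

```text
table z 0.9631053659940108 92.86981949019439
pack 713 [ 517.2 -200.2] [44.2 78.7] 81.3 z 84.1
chrail 1178 [ 439.3 -188.3] [76.2 92.4] 81.6 z 12.5
chbutton 106 [ 544.5 -142.5] [26.  25.4] 79.2 z 25.6
chbox 1222 [ 595.8 -212.4] [94.7 77.8] 81.9 z 53.2
small 347 [638.5 -90.3] [56.8 33.5] 11.2 z 50.3
big 1839 [ 400.9 -387.8] [ 64.3 112.7] 53.7 z 98.3
grrail 1553 [454.7 192.7] [128.2  81.4] 6.4 z 12.8
grbutton 103 [525.4 269.7] [27.6 23.6] 20.9 z 26.3
grbox 1320 [627.4 225.9] [143.9 104.2] 10.3 z 50.7
jar 928 [751.6  -8.7] [73.  72.6] 62.7 z 125.2
shaker 859 [ 566.  -403.7] [62.  62.2] 42.0 z 127.3
```

```bash
python3 - <<'E'
from h import *
a=grab("top")
save(a,"topcrop.png",(80,170,340,290),3)
E
```

```text
(no output)
```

View pics/topcrop.png

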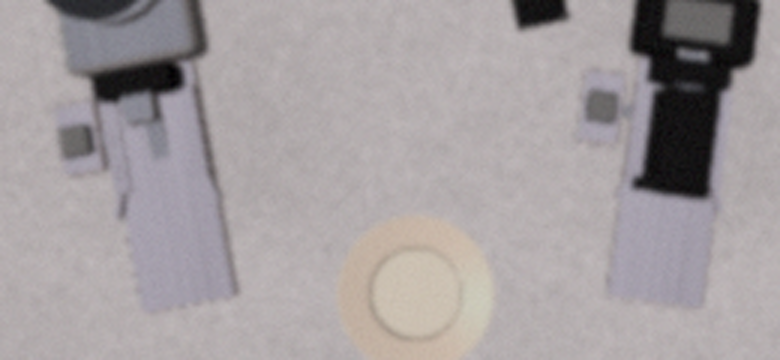

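The rail, pack and button measurements agree: charger yaw is about -8.6° and the pack is at (517,-200). The crop shows the charger's button at (602,106), the grinder's button at (76,140) and the grinder's empty rail down to (190,300). I'll go over the grinder's rail first for a close look.

```bash
cat >> h.py <<'E'
def plan(x,y,z,yaw,s=None):
    "shift in tool axes + turn for tcp target; yaw = world yaw of tool x, deg"
    s=s or state(); w,a,b,c=s["eef_rot"]
    from scipy.spatial.transform import Rotation as R
    M=R.from_quat([a,b,c,w]).as_matrix(); d=np.array([x,y,z])-s["tcp_pos"]
    y0=np.degrees(np.arctan2(M[1,0],M[0,0]))
    print("shift",np.round(M.T@d,1),"turn",round(-((yaw-y0+180)%360-180),2),"len",round(np.linalg.norm(d)),"yaw0",round(y0,2),"tilt",np.round(M[:,2],4))
E
python3 -c "
from h import *
plan(470,200,320,81.4)"
```

```text
shift [-237.2  332.9  -16.5] turn -17.69 len 409 yaw0 63.71 tilt [-8.0e-04 -1.2e-03 -1.0e+00]
```

Call:
drive_tool(series="1 -23 33 -2 -4;1 -46 66 -4 -8;1 -69 99 -6 -12;1 -92 132 -8 -16;1 -115 165 -8 -18")

```text
time: 0.62
tcp_pos: [374.3, 382.7, 312.2]
eef_rot: [0.0, 0.755, 0.656, 0.0]
wrist_force: [0.4, 0.2, 0.4]
opening: 85.5
```

```bash
python3 -c "
from h import *
print(state()['time'],state()['tcp_pos']);plan(470,200,320,81.4)"
```

```text
0.6167 [374.30336587 382.68843236 312.19667173]
shift [-167.4  120.4   -7.8] turn 0.53 len 206 yaw0 81.93 tilt [ 6.e-04  3.e-04 -1.e+00]
```

Call:
drive_tool(series="1 -32 23 -2 0;1 -64 46 -4 0;1 -98 70 -8 0;1 -132 95 -8 0;1 -167 120 -8 0")

```text
time: 1.03
tcp_pos: [468.1, 201.6, 320.3]
eef_rot: [0.0, 0.756, 0.654, 0.0]
wrist_force: [0.4, 0.8, 0.7]
opening: 85.6
```

Call:
drive_tool(series="1 0 0 0 0;1 0 0 0 0;1 0 0 0 0;1 0 0 0 0;1 0 0 0 0")

```text
time: 1.45
tcp_pos: [466.8, 204.7, 319.8]
eef_rot: [-0.0, 0.756, 0.655, -0.0]
wrist_force: [-0.3, -0.7, 0.0]
opening: 85.6
```

```bash
python3 -c "
from h import *
w=grab('wrist'); save(w,'w1.png',None,1.5); print(state()['tcp_pos'],np.round(w['world_from_camera'],2))
np.savez('w1.npz',**w)"
```

```text
[466.86792127 204.66950208 319.82436561] [[ 1.4000e-01  9.4000e-01  3.1000e-01  3.8884e+02]
 [ 9.9000e-01 -1.3000e-01 -4.0000e-02  2.1400e+02]
 [ 0.0000e+00  3.1000e-01 -9.5000e-01  3.8925e+02]
 [ 0.0000e+00  0.0000e+00  0.0000e+00  1.0000e+00]]
```

View pics/w1.png

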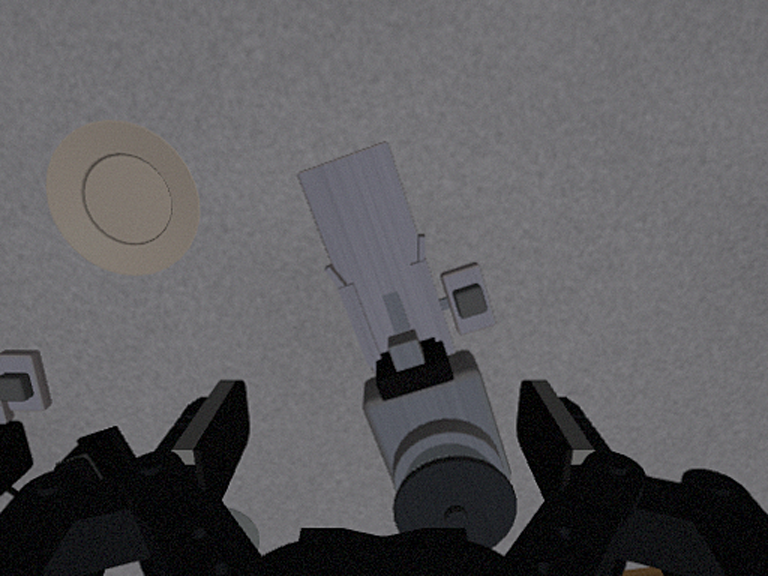

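The wrist view shows the grinder's rail end at (298,174)–(388,142), the lips starting at about (343,287) and (413,264), the button at (469,300) and the plunger at (406,350). I'll fit the rail pose from these.

```bash
python3 - <<'E'
from h import *
w=dict(np.load('w1.npz')); P=cloud(w)
A=onplane(w,298/1.5,174/1.5,12)[:2];B=onplane(w,388/1.5,142/1.5,12)[:2]
print("corners",A,B,"width",np.linalg.norm(A-B))
m=(P[...,2]>7)&(P[...,2]<18); sub=np.zeros_like(m); sub[90:168,190:285]=1; m&=sub
n,l,st,_=cv2.connectedComponentsWithStats(m.astype(np.uint8)); k=1+np.argmax(st[1:,4])
L=[];Rr=[]
for v in range(120,168,2):
    u=np.where(l[v]==k)[0]
    if len(u)>30:
        L.append(onplane(w,u.min()-.5,v,12)[:2]); Rr.append(onplane(w,u.max()+.5,v,12)[:2])
for X in(L,Rr):
    X=np.array(X); f=cv2.fitLine(X.astype(np.float32),cv2.DIST_HUBER,0,.01,.01).ravel(); print("edge yaw",np.degrees(np.arctan(f[1]/f[0])),f[2:])
q=P[l==k]; r=cv2.minAreaRect(q[:,:2].astype(np.float32)); print(r, np.median(q[:,2]))
for (u,v,z) in [(343,287,25),(413,264,25),(469,300,26)]: print(u,v,onplane(w,u/1.5,v/1.5,z))
# grinder box front/top
m=(P[...,2]>46)&(P[...,2]<54); m[:,:230]=0; m[:,345:]=0; q=P[m]; print(len(q),cv2.minAreaRect(q[:,:2].astype(np.float32)))
plan(530,-150,250,81.4)
E
```

```text
corners [404.11025226 145.55361495] [390.42135299 218.66853275] width 74.38532898026834
edge yaw 9.164885 [433.82224 149.70967]
edge yaw 9.56487 [445.01437 228.10103]
((439.78179931640625, 190.345458984375), (90.04205322265625, 79.80500793457031), 10.810302734375) 11.535234949501273
343 287 [496.75273202 166.70093823  25.        ]
413 264 [485.65276054 225.50533905  25.        ]
469 300 [522.12621384 267.28736575  26.        ]
2664 ((618.14013671875, 222.7841033935547), (162.5480499267578, 100.87324523925781), 11.272122383117676)
shift [-342.1  112.8   69.8] turn 0.45 len 367 yaw0 81.85 tilt [-3.e-04  1.e-04 -1.e+00]
```

Call:
drive_tool(series="0 -34 11 7 0;0 -70 23 14 0;0 -108 36 21 0;0 -146 48 28 0;0 -184 61 36 0")

```text
time: 1.92
tcp_pos: [501.4, 12.3, 284.0]
eef_rot: [0.0, 0.755, 0.655, 0.0]
wrist_force: [1.5, 0.7, 0.3]
opening: 25.6
```

Call:
drive_tool(series="0 -34 11 7 0;0 -70 23 14 0;0 -108 36 21 0;0 -138 45 28 0;0 -158 52 34 0")

```text
time: 2.33
tcp_pos: [530.7, -153.1, 249.5]
eef_rot: [0.0, 0.756, 0.654, -0.0]
wrist_force: [-0.4, -0.2, 0.2]
opening: 0.2
```

Call:
drive_tool(series="0 0 0 0 0;0 0 0 0 0;0 0 0 0 0;0 0 0 0 0;0 0 0 0 0")

```text
time: 2.75
tcp_pos: [530.2, -149.8, 250.3]
eef_rot: [0.0, 0.756, 0.655, 0.0]
wrist_force: [-0.0, 0.2, -0.0]
opening: -0.3
```

```bash
python3 - <<'E'
from h import *
w=grab('wrist'); save(w,'w2.png',None,1.5); np.savez('w2.npz',**w); s=state(); print(s['time'],s['tcp_pos'],s['opening'])
plan(544.8,-139,130,81.4)
E
```

```text
2.8 [ 530.17587147 -150.00645348  250.3945804 ] 0.011116927282577882
shift [ 13.   12.8 120.4] turn 0.43 len 122 yaw0 81.83 tilt [ 6.e-04 -1.e-04 -1.e+00]
```

View pics/w2.png

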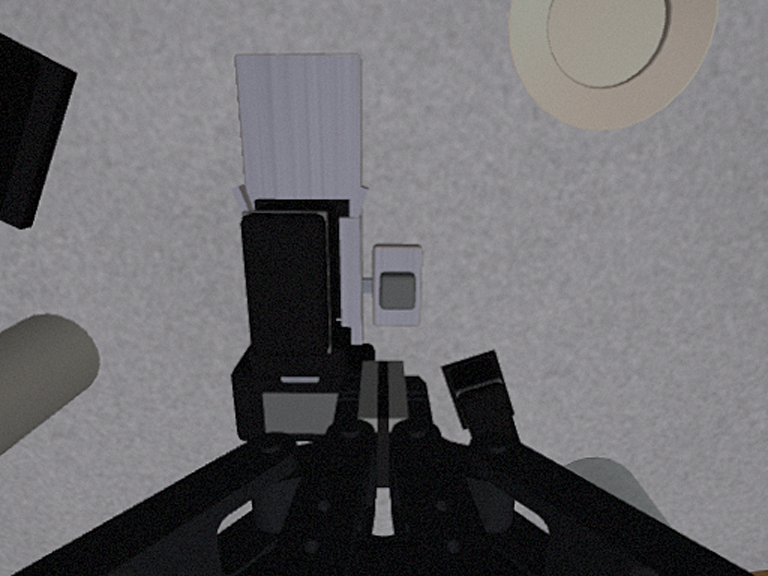

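The wrist view shows the charger with the pack still home, the button top at about (397,290), and the rail end at (236,56)–(361,54).

```bash
python3 - <<'E'
from h import *
w=dict(np.load('w2.npz'))
for n,u,v,z in [("btn",397,290,26),("rL",236,56,12),("rR",361,54,12),("pk nearL",243,213,84),("pk nearR",327,213,84)]: print(n,onplane(w,u/1.5,v/1.5,z), atdepth(w,u/1.5,v/1.5))
E
```

```text
btn [ 546.5146714  -143.81408949   26.        ] [ 546.27156805 -143.8054811    26.75647364]
rL [ 392.1115379  -219.66012186   12.        ] [ 391.84546809 -220.01126531   10.63536742]
rR [ 401.79646151 -145.69326904   12.        ] [ 3.99845793e+02 -1.45895705e+02  6.96746489e-02]
pk nearL [ 476.62444093 -214.38480795   84.        ] [ 477.79874761 -217.92614691   72.70486624]
pk nearR [ 482.66174454 -172.58091992   84.        ] [ 486.56416322 -176.68296167   53.88291033]
```

Call:
drive_tool(series="0 5 5 35 0;0 10 12 70 0;0 11 13 100 0;0 11 13 125 0;0 11 13 140 0")

```text
time: 3.22
tcp_pos: [542.9, -140.6, 107.1]
eef_rot: [-0.002, 0.756, 0.655, -0.001]
wrist_force: [-0.4, -0.4, -0.0]
opening: -0.1
```

Call:
drive_tool(series="0 0 0 2 0;0 0 0 4 0;0 0 0 6 0;0 0 0 6 0;0 0 0 6 0")

```text
time: 3.63
tcp_pos: [545.6, -142.6, 105.4]
eef_rot: [0.001, 0.756, 0.654, 0.001]
wrist_force: [-0.1, -0.2, -0.1]
opening: -0.4
```

```bash
python3 - <<'E'
from h import *
s=state();print(s['wrist_force'],s['tcp_pos'])
plan(545.5,-140,99,81.7)
E
```

```text
[-0.09173458 -0.23754792 -0.05106797] [ 545.61204915 -142.60881974  105.43204845]
shift [ 2.6 -0.5  6.4] turn 0.02 len 7 yaw0 81.72 tilt [ 0.0027 -0.001  -1.    ]
```

Call:
drive_tool(series="0 3 0 2 0;0 3 0 4 0;0 3 0 6 0;0 3 0 8 0;0 3 0 8 0")

```text
time: 4.05
tcp_pos: [545.3, -139.3, 95.9]
eef_rot: [0.0, 0.756, 0.654, 0.0]
wrist_force: [0.1, -0.6, 1.6]
opening: -0.3
```

Call:
drive_tool(series="0 0 0 1 0;0 0 0 2 0;0 0 0 3 0;0 0 0 3 0;0 0 0 3 0")

```text
time: 4.47
tcp_pos: [545.4, -139.2, 93.5]
eef_rot: [0.0, 0.756, 0.654, 0.0]
wrist_force: [0.5, 1.5, 5.5]
opening: 0.4
```

Call:
drive_tool(series="0 0 0 0.5 0;0 0 0 1 0;0 0 0 1.5 0;0 0 0 1.5 0;0 0 0 1.5 0")

```text
time: 4.88
tcp_pos: [545.2, -139.0, 91.7]
eef_rot: [-0.0, 0.756, 0.654, 0.0]
wrist_force: [0.3, 4.2, 6.0]
opening: -0.1
```

```bash
cat >> h.py <<'E'
def pack(yaw=-8.3,zlo=70,zhi=95,box=(280,180,340,260)):
    a=grab("top");P=cloud(a);m=np.zeros(P.shape[:2],bool);u0,v0,u1,v1=box;m[v0:v1,u0:u1]=1
    m&=(P[...,2]>zlo)&(P[...,2]<zhi)&(a["z_map"]>0)
    n,l,st,_=cv2.connectedComponentsWithStats(m.astype(np.uint8));k=1+np.argmax(st[1:,4]);q=P[l==k]
    r=cv2.minAreaRect(q[:,:2].astype(np.float32)); print("pack",len(q),np.round(r,1) if 0 else r)
    return a
E
python3 - <<'E'
from h import *
pack()
E
```

```text
pack 109 ((501.4531555175781, -214.55116271972656), (14.347376823425293, 64.62680053710938), 79.71598052978516)
```

```bash
python3 - <<'E'
from h import *
b=grab("scene"); save(b,"s2.png",(150,130,290,280),4)
E
```

```text
(no output)
```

View pics/s2.png

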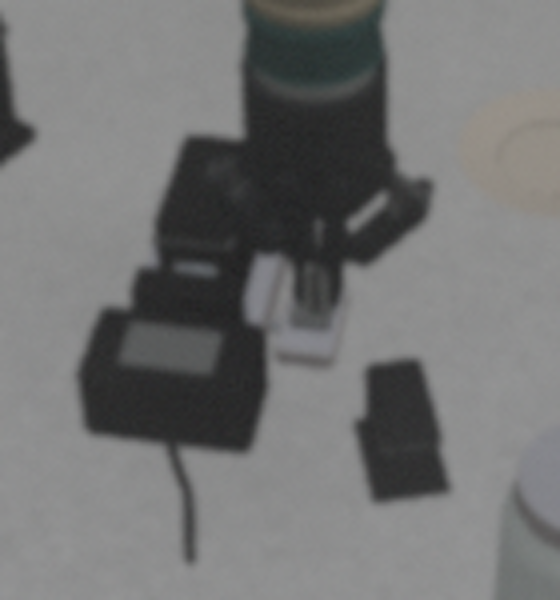

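The pack's far face, around (200,240), now stands off the stop with the bright plunger showing at (195,268), so it has been released. I'll raise the tool and measure.

Call:
drive_tool(series="0 0 0 -4 0;0 0 0 -14 0;0.5 0 0 -40 0;1 20 0 -70 0;1 50 -10 -95 0")

```text
time: 5.4
tcp_pos: [543.9, -90.4, 188.5]
eef_rot: [0.002, 0.758, 0.653, 0.0]
wrist_force: [1.1, -0.2, 0.7]
opening: 35.9
```

Call:
drive_tool(series="1 30 -35 -10 0;1 60 -70 -10 0;1 60 -70 -10 0;1 60 -70 -10 0;1 60 -70 -10 0")

```text
time: 5.82
tcp_pos: [481.4, -18.9, 196.6]
eef_rot: [0.001, 0.756, 0.655, -0.0]
wrist_force: [1.0, 0.6, -0.0]
opening: 85.6
```

```bash
python3 - <<'E'
from h import *
a=pack(); s=state(); print(s['tcp_pos'],s['wrist_force'])
w=grab('wrist');np.savez('w3.npz',**w);save(w,'w3.png',None,1.5)
E
```

```text
pack 719 ((497.82470703125, -198.3189697265625), (44.58620071411133, 78.679931640625), 81.23649597167969)
[482.23737628 -19.4164013  196.68391071] [-0.07262673 -0.8494405   0.60663607]
```

View pics/w3.png

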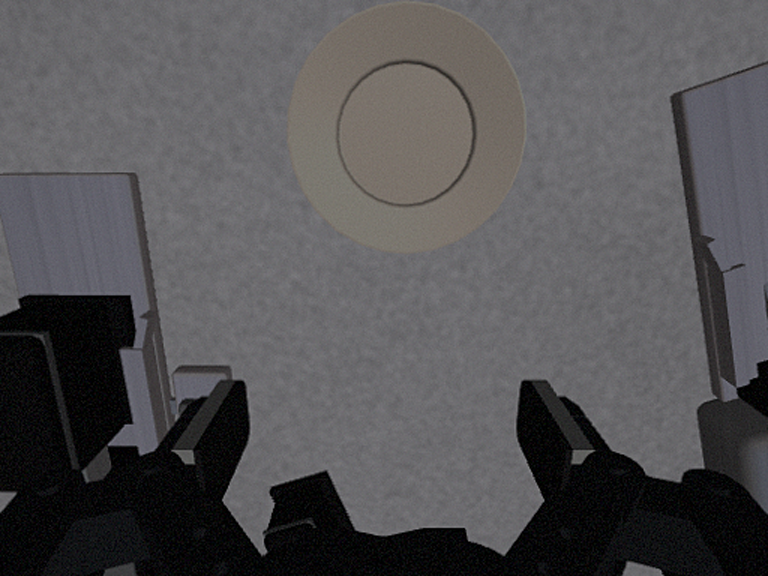

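The wrist view shows the pack at the left (0–130, 300–480), moved out over the rail. The top camera puts it 19.6 mm out, at (498,-198). Next I'll grip it.

```bash
python3 -c "
from h import *
plan(499,-198,175,81.5)"
```

```text
shift [-174.    42.    21.8] turn 0.17 len 180 yaw0 81.67 tilt [ 1.1e-03 -7.0e-04 -1.0e+00]
```

Call:
drive_tool(series="1 -36 9 0 0;1 -72 18 5 0;1 -110 27 10 0;1 -148 36 17 0;1 -174 42 22 0")

```text
time: 6.33
tcp_pos: [499.3, -202.0, 174.1]
eef_rot: [0.001, 0.757, 0.653, -0.0]
wrist_force: [0.1, -1.0, 0.1]
opening: 85.1
```

Call:
drive_tool(series="1 0 0 0 0;1 0 0 0 0;1 0 0 0 0;1 0 0 10 0;1 0 0 20 0")

```text
time: 6.75
tcp_pos: [498.7, -196.7, 154.4]
eef_rot: [0.001, 0.756, 0.655, 0.0]
wrist_force: [-0.2, -0.2, 0.1]
opening: 85.6
```

```bash
python3 -c "
from h import *
plan(499,-198,103,81.5)"
```

```text
shift [-1.2  0.4 51.4] turn 0.28 len 51 yaw0 81.78 tilt [ 1.5e-03 -7.0e-04 -1.0e+00]
```

Call:
drive_tool(series="1 -1 0 15 0;1 -1 0 30 0;1 -1 0 42 0;1 -1 0 50 0;1 -1 0 51 0")

```text
time: 7.17
tcp_pos: [496.3, -196.4, 101.0]
eef_rot: [-0.002, 0.756, 0.655, -0.001]
wrist_force: [-0.2, 0.5, 0.5]
opening: 85.4
```

Call:
drive_tool(series="0.6 0 0 0 0;0.55 0 0 0 0;0.5 0 0 0 0;0.4 0 0 0 0;0.3 0 0 0 0", newtons=25)

```text
time: 7.58
tcp_pos: [498.7, -198.5, 104.3]
eef_rot: [0.001, 0.756, 0.654, 0.0]
wrist_force: [1.1, 0.6, 2.7]
opening: 44.1
```

Call:
drive_tool(series="0.3 0 0 0 0;0.3 0 0 0 0;0.3 0 0 0 0;0.3 0 0 0 0;0.3 0 0 0 0")

```text
time: 8.0
tcp_pos: [498.7, -198.5, 104.2]
eef_rot: [0.001, 0.756, 0.654, 0.0]
wrist_force: [1.1, 0.4, 5.6]
opening: 43.7
```

Call:
drive_tool(series="0.3 0 -4 -0.5 0;0.3 0 -9 -0.8 0;0.3 0 -15 -0.8 0;0.3 0 -21 -0.8 0;0.3 0 -27 -0.8 0")

```text
time: 8.42
tcp_pos: [470.5, -194.1, 104.2]
eef_rot: [-0.0, 0.756, 0.654, -0.0]
wrist_force: [1.5, -0.8, 3.2]
opening: 43.8
```

Call:
drive_tool(series="0.3 0 -9 0 0;0.3 0 -18 0 0;0.3 0 -28 0 0;0.3 0 -36 0 0;0.3 0 -42 0 0")

```text
time: 8.83
tcp_pos: [428.3, -187.8, 104.1]
eef_rot: [-0.0, 0.756, 0.654, -0.0]
wrist_force: [1.0, 0.0, 1.8]
opening: 43.8
```

Call:
drive_tool(series="0.3 0 -2 0 0;0.3 0 -2 0 0;0.3 0 -2 0 0;0.3 0 -2 0 0;0.3 0 -2 0 0")

```text
time: 9.25
tcp_pos: [427.6, -187.8, 104.0]
eef_rot: [-0.0, 0.756, 0.654, -0.0]
wrist_force: [-0.5, 1.1, 3.2]
opening: 43.9
```

```bash
python3 -c "
from h import *
w=grab('wrist');np.savez('w4.npz',**w);save(w,'w4.png',None,1.5)
plan(440.5,190.1,200,100.5)"
```

```text
shift [375.9 -41.8 -95.9] turn -18.78 len 390 yaw0 81.72 tilt [-7.e-04  3.e-04 -1.e+00]
```

View pics/w4.png

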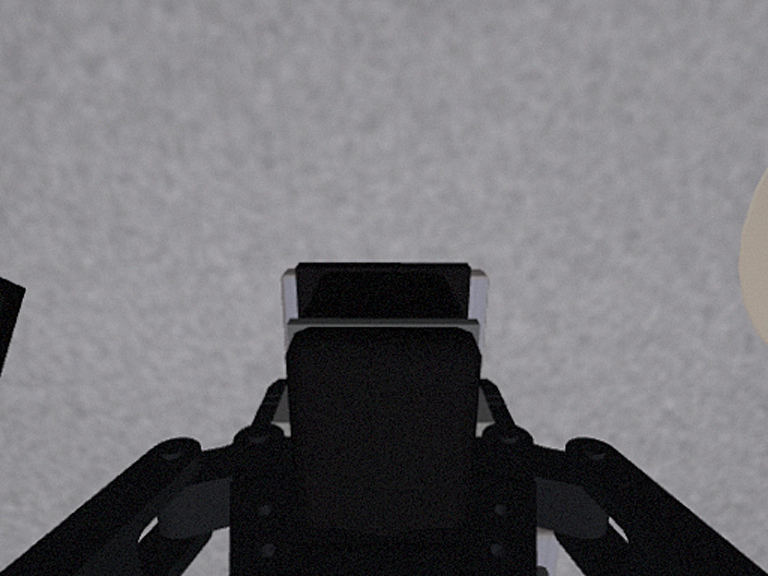

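The wrist view shows the pack upright and square between the jaws, top edge (288–481, 330). It has slid 71 mm, so it is clear of the lips and can be lifted.

Call:
drive_tool(series="0.3 0 0 -5 0;0.3 0 0 -15 0;0.3 0 0 -30 0;0.3 0 0 -45 0;0.3 10 0 -60 0", newtons=35)

```text
time: 9.72
tcp_pos: [429.5, -179.0, 165.2]
eef_rot: [0.001, 0.757, 0.654, -0.0]
wrist_force: [0.8, -0.4, -3.8]
opening: 43.7
```

```bash
python3 -c "
from h import *
s=state();print(s['wrist_force'],s['opening']);plan(434.7,189,165,100.5)"
```

```text
[ 0.80854964 -0.40828469 -3.77803952] 43.65406592986508
shift [ 3.649e+02 -4.840e+01 -3.000e-01] turn -18.87 len 368 yaw0 81.63 tilt [ 5.0e-04 -1.3e-03 -1.0e+00]
```

Call:
drive_tool(series="0.3 25 -3 0 -2;0.3 60 -8 0 -6;0.3 97 -13 0 -10;0.3 134 -18 0 -14;0.3 171 -23 0 -18")

```text
time: 10.13
tcp_pos: [430.9, -4.0, 164.7]
eef_rot: [0.0, 0.644, 0.765, 0.0]
wrist_force: [1.4, -0.2, -3.0]
opening: 43.8
```

```bash
python3 -c "
from h import *
plan(434.7,189,165,100.5)"
```

```text
shift [189.5  36.8  -0.3] turn -0.64 len 193 yaw0 99.86 tilt [ 9.e-04  1.e-04 -1.e+00]
```

Call:
drive_tool(series="0.3 37 7 0 0;0.3 74 14 0 -0.6;0.3 111 21 0 -0.6;0.3 145 28 0 -0.6;0.3 175 34 0 -0.6")

```text
time: 10.55
tcp_pos: [434.8, 175.1, 164.7]
eef_rot: [0.0, 0.64, 0.768, 0.0]
wrist_force: [0.7, -0.5, -3.1]
opening: 43.3
```

Call:
drive_tool(series="0.3 12 2 10 0;0.3 15 3 25 0;0.3 15 3 35 0;0.3 15 3 35 0;0.3 15 3 35 0")

```text
time: 10.97
tcp_pos: [434.4, 187.4, 128.6]
eef_rot: [-0.001, 0.641, 0.768, -0.001]
wrist_force: [0.1, 0.5, -2.2]
opening: 44.0
```

```bash
python3 -c "
from h import *
plan(434.7,189,128,100.5)
w=grab('wrist');np.savez('w5.npz',**w);save(w,'w5.png',None,1.5)
a=pack(box=(90,190,190,290),zlo=60,zhi=125)
save(a,'t5.png',(90,180,200,290),5)"
```

```text
shift [1.5 0.6 0.6] turn -0.21 len 2 yaw0 100.29 tilt [-2.5e-03 -9.0e-04 -1.0e+00]
pack 217 ((467.2392578125, 180.42953491210938), (72.23346710205078, 27.07067108154297), 64.52165985107422)
```

View pics/w5.png

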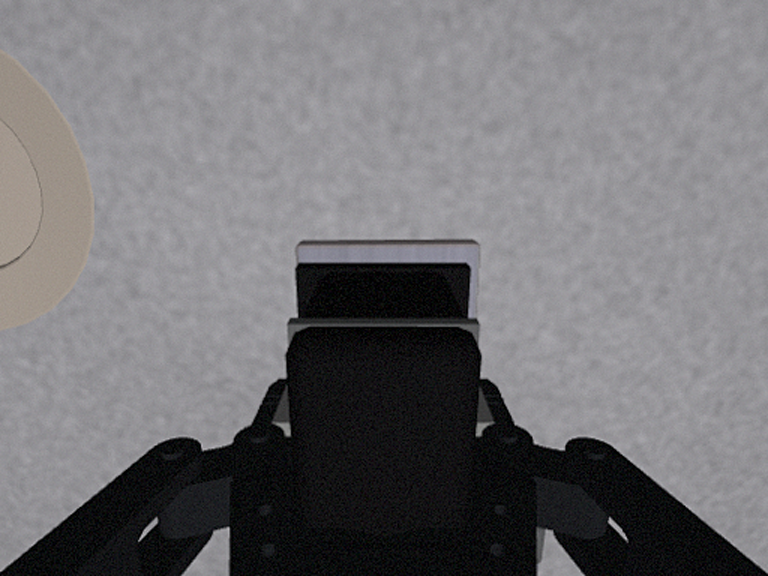

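The wrist view shows the pack's foot edge (296–470, 265) over the rail's near edge (297–479, 242). I'll work out the offset between them.

```bash
python3 - <<'E'
from h import *
for f,zr,zf in (('w4.npz',12,20),('w5.npz',12,44)):
    w=dict(np.load(f)); 
    if f[1]=='4': r=[(283,272),(488,272)]
    else: r=[(297,244),(479,240)]
    p=[(296,265),(470,265)]
    R=[onplane(w,u/1.5,v/1.5,zr) for u,v in r]; F=[onplane(w,u/1.5,v/1.5,zf) for u,v in p]
    for n,X in(("rail",R),("foot",F)): d=X[1]-X[0]; print(f,n,"mid",np.round((X[0]+X[1])/2,1),"w",np.round(np.linalg.norm(d),1),"normal yaw",np.round(np.degrees(np.arctan2(-d[0],d[1])),1))
E
```

```text
w4.npz rail mid [ 394.1 -183.3   12. ] w 73.4 normal yaw -8.3
w4.npz foot mid [ 389.3 -183.6   20. ] w 58.9 normal yaw -8.3
w5.npz rail mid [394.6 180.7  12. ] w 73.6 normal yaw 11.6
w5.npz foot mid [396.3 178.9  44. ] w 59.1 normal yaw 10.3
```

Call:
drive_tool(series="0.3 1.5 -4 4 -0.5;0.3 1.5 -4 9 -0.5;0.3 1.5 -4 14 -0.5;0.3 1.5 -4 19 -0.5;0.3 1.5 -4 22 -0.5")

```text
time: 11.48
tcp_pos: [430.7, 188.5, 106.4]
eef_rot: [-0.0, 0.637, 0.77, -0.0]
wrist_force: [-0.8, -0.2, -3.5]
opening: 43.9
```

Call:
drive_tool(series="0.3 0 0 1 0;0.3 0 0 2 0;0.3 0 0 2.5 0;0.3 0 0 2.5 0;0.3 0 0 2.5 0")

```text
time: 11.9
tcp_pos: [431.3, 188.9, 104.9]
eef_rot: [0.0, 0.637, 0.771, 0.0]
wrist_force: [-0.1, 0.0, -3.8]
opening: 43.5
```

Call:
drive_tool(series="0.3 0 0 0.5 0;0.3 0 0 1 0;0.3 0 0 1.5 0;0.3 0 0 1.5 0;0.3 0 0 1.5 0")

```text
time: 12.32
tcp_pos: [431.6, 189.0, 104.1]
eef_rot: [0.0, 0.637, 0.771, 0.0]
wrist_force: [-1.0, -0.4, 5.9]
opening: 43.7
```

```bash
python3 -c "
from h import *
s=state();print(s['wrist_force']);plan(430.7+40*.982,188.9+40*.187,103.5,100.7)"
```

```text
[-0.9577673  -0.43457431  5.88269525]
shift [ 0.1 39.1  0.6] turn 0.12 len 39 yaw0 100.82 tilt [ 8.e-04  4.e-04 -1.e+00]
```

Call:
drive_tool(series="0.3 0 3 -0.7 0;0.3 0 7 -0.7 0;0.3 0 12 -0.7 0;0.3 0 17 -0.7 0;0.3 0 22 -0.7 0")

```text
time: 12.73
tcp_pos: [453.6, 193.1, 104.1]
eef_rot: [0.0, 0.637, 0.771, 0.0]
wrist_force: [-1.1, -0.5, 4.0]
opening: 43.6
```

Call:
drive_tool(series="0.3 0 4 0 0;0.3 0 8 0 0;0.3 0 12 0 0;0.3 0 16 0 0;0.3 0 20 0 0")

```text
time: 13.15
tcp_pos: [472.8, 196.8, 104.1]
eef_rot: [-0.0, 0.637, 0.771, 0.0]
wrist_force: [-2.2, -0.4, 6.2]
opening: 43.6
```

```bash
python3 -c "
from h import *
s=state();print(s['wrist_force'],s['torque']);plan(431.2+54*.982,188.9+54*.187,104,100.7)"
```

```text
[-2.21930122 -0.36144044  6.24082236] [-0.01416693  0.75783986 -0.00816141]
shift [ 0.  11.6  0.1] turn 0.11 len 12 yaw0 100.81 tilt [-0.e+00  1.e-04 -1.e+00]
```

Call:
drive_tool(series="0.3 0 4 -0.5 0;0.3 0 8 -0.5 0;0.3 0 12 -0.5 0;0.3 0 15 -0.5 0;0.3 0 18 -0.5 0")

```text
time: 13.57
tcp_pos: [490.2, 200.0, 104.2]
eef_rot: [-0.0, 0.637, 0.771, -0.0]
wrist_force: [-1.8, -0.4, 1.4]
opening: 43.4
```

Call:
drive_tool(series="0.3 0 2 0 0;0.3 0 4 0 0;0.3 0 6 0 0;0.3 0 8 0 0;0.3 0 10 0 0")

```text
time: 13.98
tcp_pos: [498.5, 201.6, 104.0]
eef_rot: [-0.001, 0.637, 0.771, -0.001]
wrist_force: [-5.7, -0.4, 4.4]
opening: 43.5
```

Call:
drive_tool(series="0.3 0 1 0 0;0.3 0 2 0 0;0.3 0 3 0 0;0.3 0 4 0 0;0.3 0 5 0 0")

```text
time: 14.4
tcp_pos: [504.0, 202.7, 104.1]
eef_rot: [-0.001, 0.637, 0.771, -0.001]
wrist_force: [-5.0, -0.4, 2.1]
opening: 43.5
```

Call:
drive_tool(series="0.3 0 1 0 0;0.3 0 2 0 0;0.3 0 3 0 0;0.3 0 4 0 0;0.3 0 5 0 0")

```text
time: 14.82
tcp_pos: [508.8, 203.6, 104.1]
eef_rot: [-0.001, 0.637, 0.771, -0.001]
wrist_force: [-6.2, 0.1, 2.7]
opening: 44.0
```

Call:
drive_tool(series="0.3 0 1 0 0;0.3 0 2 0 0;0.3 0 3 0 0;0.3 0 3 0 0;0.3 0 3 0 0")

```text
time: 15.23
tcp_pos: [511.9, 204.2, 104.1]
eef_rot: [-0.001, 0.637, 0.771, -0.001]
wrist_force: [-4.5, -1.1, 1.8]
opening: 43.7
```

Call:
drive_tool(series="0.3 0 1 0 0;0.3 0 2 0 0;0.3 0 3 0 0;0.3 0 3 0 0;0.3 0 3 0 0")

```text
time: 15.65
tcp_pos: [514.8, 204.7, 104.1]
eef_rot: [-0.001, 0.637, 0.771, -0.001]
wrist_force: [-4.4, -2.0, 1.9]
opening: 43.7
```

Call:
drive_tool(series="0.3 0 1 0 0;0.3 0 2 0 0;0.3 0 3 0 0;0.3 0 3 0 0;0.3 0 3 0 0")

```text
time: 16.07
tcp_pos: [517.7, 205.3, 104.1]
eef_rot: [-0.001, 0.637, 0.771, -0.001]
wrist_force: [-5.1, -0.9, 2.7]
opening: 43.8
```

Call:
drive_tool(series="0.3 0 1 0 0;0.3 0 2 0 0;0.3 0 2 0 0;0.3 0 2 0 0;0.3 0 2 0 0")

```text
time: 16.48
tcp_pos: [518.5, 205.5, 103.9]
eef_rot: [-0.001, 0.637, 0.771, -0.002]
wrist_force: [-7.1, -2.6, 5.0]
opening: 43.8
```

Call:
drive_tool(series="0.3 0 1 0 0;0.3 0 2 0 0;0.3 0 2 0 0;0.3 0 2 0 0;0.3 0 2 0 0")

```text
time: 16.9
tcp_pos: [518.8, 205.5, 103.9]
eef_rot: [-0.003, 0.637, 0.771, -0.003]
wrist_force: [-11.7, -2.1, 9.3]
opening: 43.9
```

Call:
drive_tool(series="0.3 0 -1 -0.3 0;0.3 0 -2 -0.3 0;0.3 0 -3.5 -0.3 0;0.3 0 -3.5 -0.3 0;0.3 0 -3.5 -0.3 0")

```text
time: 17.32
tcp_pos: [518.1, 205.4, 104.0]
eef_rot: [-0.001, 0.637, 0.771, -0.001]
wrist_force: [-5.4, -1.4, -0.2]
opening: 43.6
```

```bash
cat > btn.py <<'E'
from h import *
s=state();print(s['tcp_pos'],s['wrist_force'])
for cam in("top","scene"):
    a=grab(cam);P=cloud(a)
    m=(np.hypot(P[...,0]-523.5,P[...,1]-268.5)<8)&(P[...,2]>5)&(P[...,2]<40)
    print(cam,m.sum(),np.round(np.percentile(P[m][:,2],[10,50,90]),1) if m.any() else "")
    m=(np.hypot(P[...,0]-545.5,P[...,1]+142.8)<8)&(P[...,2]>5)&(P[...,2]<40)
    print("ch",m.sum(),np.round(np.percentile(P[m][:,2],[10,50,90]),1) if m.any() else "")
E
python3 btn.py
```

```text
[518.05191948 205.38137781 104.0362278 ] [-5.44916411 -1.44742172 -0.20862023]
top 0 
ch 35 [23.4 27.2 29.8]
scene 23 [25.6 27.1 28.7]
ch 31 [25.4 26.6 28.9]
```

Call:
drive_tool(series="0.3 0 -1 0 0;0.3 0 -2 0 0;0.3 0 -2.5 0 0;0.3 0 -2.5 0 0;0.3 0 -2.5 0 0")

```text
time: 17.83
tcp_pos: [515.9, 204.9, 104.1]
eef_rot: [-0.0, 0.637, 0.771, -0.001]
wrist_force: [-5.1, -0.5, -4.0]
opening: 43.7
```

```bash
python3 btn.py
```

```text
[515.91280298 204.94627049 104.13812571] [-5.1493264  -0.46716992 -3.96061692]
top 0 
ch 36 [24.5 26.  28.4]
scene 21 [26.1 27.1 29.1]
ch 29 [25.2 27.  28.5]
```

Call:
drive_tool(series="0.3 0 -0.5 0.3 0;0.3 0 -1 0.3 0;0.3 0 -1 0.3 0;0.3 0 -1 0.3 0;0.3 0 -1 0.3 0")

```text
time: 18.35
tcp_pos: [515.5, 204.8, 104.3]
eef_rot: [-0.0, 0.637, 0.771, -0.0]
wrist_force: [-4.4, -0.1, -5.6]
opening: 43.6
```

Call:
drive_tool(series="0.6 0 0 0 0;0.7 0 0 0 0;0.75 0 0 0 0;0.75 0 0 0 0;0.75 0 0 0 0")

```text
time: 18.77
tcp_pos: [517.0, 205.2, 105.4]
eef_rot: [0.001, 0.637, 0.771, 0.001]
wrist_force: [-0.5, -0.4, 0.3]
opening: 63.7
```

Call:
drive_tool(series="0.75 0 0 -15 0;0.75 0 0 -40 0;0.75 0 0 -70 0;0.75 0 -20 -100 0;0.75 0 -60 -110 0")

```text
time: 19.18
tcp_pos: [463.6, 195.2, 220.4]
eef_rot: [0.004, 0.638, 0.77, 0.006]
wrist_force: [1.8, -0.1, 0.8]
opening: 64.2
```

Call:
drive_tool(series="0.75 -30 -20 -10 0;0.75 -65 -30 -20 0;0.75 -100 -30 -20 0;0.75 -130 -30 -20 0;0.75 -140 -30 -20 0")

```text
time: 19.6
tcp_pos: [454.5, 47.7, 235.5]
eef_rot: [0.002, 0.639, 0.77, 0.001]
wrist_force: [-0.9, 0.7, -0.3]
opening: 64.2
```

```bash
python3 btn.py; python3 - <<'E'
from h import *
a=pack(box=(80,170,190,290),zlo=70,zhi=92); save(a,'t9.png',(80,120,340,300),3)
np.savez('t9.npz',**a)
E
```

```text
[454.52935563  47.66006982 235.51988557] [-0.85335677  0.69009409 -0.32661038]
top 37 [25.  27.1 30.4]
ch 36 [23.7 26.7 29. ]
scene 19 [25.5 27.5 29. ]
ch 26 [24.8 26.7 28.3]
pack 648 ((519.389404296875, 205.94161987304688), (72.80915832519531, 46.219905853271484), 10.795424461364746)
```

View pics/t9.png

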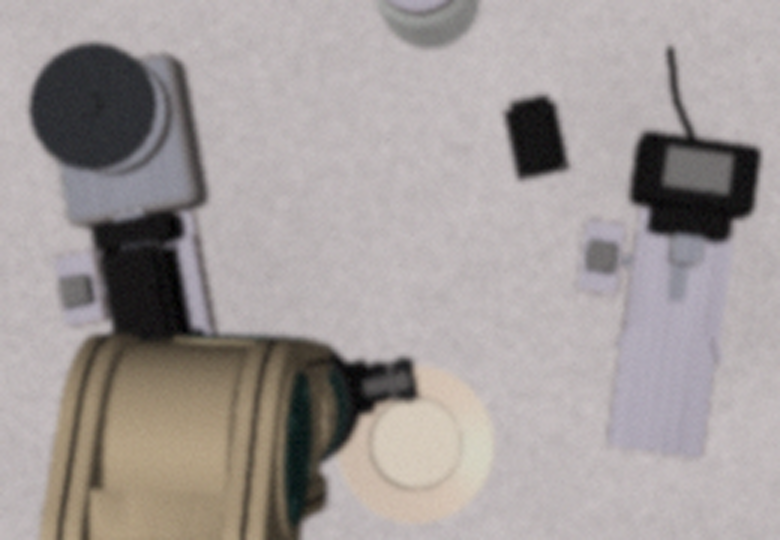

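The top view shows the pack in the grinder's rail at (150,290), hard by the stop. The charger is empty at (680,300), and both buttons are at their up height (27 mm). I'll move clear and check once more.

Call:
drive_tool(series="0.75 -35 0 0 0;0.75 -70 0 0 0;0.75 -105 0 0 0;0.75 -140 0 0 0;0.75 -150 0 0 0")

```text
time: 20.17
tcp_pos: [483.2, -99.2, 234.6]
eef_rot: [0.001, 0.638, 0.77, -0.0]
wrist_force: [0.8, -0.0, 1.1]
opening: 64.1
```

Call:
drive_tool(series="0.75 0 0 0 0;0.75 0 0 0 0;0.75 0 0 0 0;0.75 0 0 0 0;0.75 0 0 0 0")

```text
time: 20.58
tcp_pos: [481.2, -95.4, 234.3]
eef_rot: [-0.0, 0.637, 0.771, 0.0]
wrist_force: [0.5, 0.1, -0.7]
opening: 64.4
```

```bash
python3 btn.py; python3 - <<'E'
from h import *
a=pack(box=(80,170,190,290),zlo=70,zhi=92); P=cloud(a)
c=np.array([397.3,182.1]);y=np.radians(10.7)
E
```

```text
[481.24147645 -95.35944558 234.29015239] [ 0.49029327  0.12716143 -0.68349505]
top 37 [23.6 27.  29.8]
ch 36 [23.4 25.6 28.8]
scene 18 [25.2 27.1 28.3]
ch 26 [25.3 26.3 28. ]
pack 766 ((515.7282104492188, 204.7211456298828), (81.21806335449219, 45.78472137451172), 10.28715705871582)
```

The pack is at (515.7, 204.7), about 3 mm short of where it met the stop, and it stays put against the plunger with the catch up. I'm handing in.

```bash
python3 -c "
from workcell import manip
print(manip.finish_job())"
```

```text
the job is handed in; nothing more can be done
None
```

The battery pack is off the charger and in the coffee grinder, and every check I made says it is clicked in and held. I handed the job in at about 21 s.

- **Release:** I pressed the charger's button with at most about 6 N. The pack sprang 19.6 mm out, and I slid it clear of the lips before lifting it.
- **Insertion:** I set the pack down at the grinder's mouth and slid it in. The force stayed at about 4–7 N and then rose to about 12 N when the pack met the end stop, so I stopped there.
- **Last checks:** After I let go, the pack stayed at about (516, 205), roughly 3 mm back from the stop. The grinder's button read about 27 mm high, so its catch is up. The gripper was clear, and I never came near the jar, shaker or saucer, though I did not measure them again at the end.
- **Not as clean:** I did not see a distinct force drop at the click, so I judged it from the stop force, the pack staying put and the raised button. While I held the charger's button down, the side force reached about 4 N. It was gone once I lifted.

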